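# Dry-fit two sample pipe risers at the trade counter

## Robot

A 6-joint arm with a two-finger parallel gripper is mounted at the origin on the work surface. World frame = base frame: x ahead of the robot, y to its left, z up, the work surface at z = 0. Lengths are in m, angles in rad, forces in N, time in s.
With the tool pointing down it reaches from about 0.425 to 0.95 m from the base axis. Payload 3.5 kg.
Tool frame: the origin (TCP) lies midway between the tips of the shut fingers; the grasp point (between the pads) lies 19 mm behind it (ctrl.pinch_z is the distance from the TCP to the grasp point, in m); z points along the fingers, y is the line along which they close (so a half turn about z gives the same grasp; the last joint's range is limited). The gripper opens to 85 mm and grips with 20 to 120 N. Pads are 22 mm wide; open, the fingers measure 114 mm over their backs; the gripper's body (76 mm by 85 mm) begins 54 mm behind the grasp point. The pads swing forward as they close: fully open they stand 13 mm farther back than shut.
Start: joints at [1.146, 0.286, 1.577, -0, 1.279, -0.15], TCP at [0.183, 0.65, 0.231] pointing down, gripper open.
Joint ranges: [-2.77, 2.77], [-0.9, 2.22], [0.21, 2.48], [-1.53, 4.67], [0.24, 2.81], [-2.84, 2.84]. Speed limits (rad/s): [2.79, 2.79, 3.14, 3.14, 3.14, 3.14].

## Interface

Orientations are given as a unit quaternion [w, x, y, z].
In Python, from cell import ctrl, eyes gives the robot as it stands.
- The arm moves only by the shell command python3 -m crank 'ROWS' [FORCE]. ROWS is JSON, a list of rows, each a list of 3 entries, a list of its own where there are three numbers: the shift along the tool's x, y, z in units of 4 cm (1.0 is 4 cm), then the turn about the tool's z in units of 0.08 rad (1.0 is 0.08 rad), then the closure, from 0 (fully open) to 1 (shut). In form: [[[tx, ty, tz], roll, claw], ...]. A call has 1 to 10 rows; each row shifts and turns the commanded pose from where the row before left it, along the tool's axes as they then stand; what a row does not reach is not made up. A row lasts 1/12 s, in which the tool goes at most 41.7 mm and 7.16 degrees, less where a joint would pass 70% of its speed; a pose out of reach is approached as far as the arm can. A call with a number of a shift or a turn outside -1 to 1 is refused whole. A call with a gripper value outside its range is refused whole. The fingers move at their own pace and stop on an object; FORCE is the grip in N (left out, the last holds). Time passes only in rows, so rows that do not move let the fingers close. It gives the time, the measured TCP pose, the force, the opening and the grip force at its end, in the units of the state.
- ctrl.read_state(): the state, without advancing time (a new reading comes with each control period).
- eyes.read_camera(name): name is "side" or "top" or "wrist"; returns a dict with "img" (480x640x3 uint8, red, green, blue), "depth" (480x640 float32, m along the optical axis (not along the pixel's ray), 0 where there is no reading), "fx", "fy", "cx", "cy" (pixels), "dist" ([k1, k2, p1, p2, k3] as OpenCV has them; the pictures are not rectified), "pose" (4x4, takes a point from camera to world coordinates); the wrist camera has in their place "hand_eye" (4x4, takes a point from camera to tool coordinates, whose origin is the TCP and whose axes are the flange's). Camera axes: x right, y down, z forward; pixel columns grow to the right and rows downward; lengths in m; the calibration is good to about 2 mm. A picture is of the moment at which its call begins: read the wrist's pose just before it.
- ctrl.job_done(): hands the job in; it is judged then, once.
The state is a dict: "time_s": time; "joints": joint angles; "joint_velocities": joint speeds; "tau": joint torques, N m; "tcp_pos": TCP position; "tool_rot": TCP orientation; "wrist_force": force on the tool from outside, world axes, zero at the start; "ft_torque": the same for the moment, N m; "grip_width": opening from 0.0 (shut) to 1.0 (fully open); "grip_force": force on a finger pad.
Only numpy, scipy, OpenCV 4.12 (cv2) and the standard library are available. Lean on these libraries where they do the work, as an engineer would, in place of code of your own. Each camera call takes 0.05 s, during which the arm holds its last target. There are 200 camera calls.

## Task

Dry-fit the two sample risers from the brass fittings lying on the counter. On the round flange stack, from the bottom up, the plain sleeve, the hexagonal coupling and the domed cap; on the square flange stack the tapered reducer, then the square-headed plug. Every piece must be upright and fully home, its socket over the male end below it; leave the jar and the ball valve where they are.

Things in the scene. Friction and masses are not known exactly. Their poses are not given: they have to be found in the camera images.
- sleeve_mid (a point): Plain straight round brass sleeve, upright: 48 mm diameter, body 60 mm high. Socket below 36 mm wide, 45 mm deep; above its flat top a tapered male end 12 mm high (30 mm wide at root, 20 at tip). Point on its axis, 30 mm above its underside; z up along it. About 0.35 kg.
- coupling_mid (a point): Hexagonal brass coupling, upright: 50 mm across flats (58 over corners), body 34 mm high. Socket below 36 mm wide, 18 mm deep; on top a tapered male end 12 mm high (30 mm wide at root, 20 at tip). Point on its axis, 17 mm above its underside; z up along it; one pair of flats faces its own +y and -y. About 0.28 kg.
- cap_mid (a point): Round domed brass end cap, dome up, no male end: 54 mm diameter, 38.5 mm high, straight side for the lower 28 mm. Socket below 36 mm wide, 20 mm deep. Point on its axis, 19 mm above its underside; z up along it. About 0.25 kg.
- reducer_mid (a point): Tapered brass reducer, wide end down: foot 60 mm diameter up to 18 mm, cone to 28 mm, then neck of 44 mm diameter to 60 mm, its body height. Socket below 36 mm wide, 18 mm deep; on top a tapered male end 12 mm high (30 mm wide at root, 20 at tip). Point on its axis, 30 mm above its underside; z up along it. About 0.40 kg.
- plug_mid (a point): Brass plug, square head up: round skirt 48 mm diameter, 20 mm high, on it a head 24 x 24 mm, 26 mm high (46 in all). Socket below 36 mm wide, 16 mm deep. Point on its axis, 23 mm above its underside; z up along it; the head's faces look along its x and y. About 0.20 kg.
- round_flange_seat (a point): Round steel flange fixed to the counter: plate 100 mm diameter, 14 mm thick, hub 52 mm diameter up to 24 mm, on it a tapered male end 12 mm high (30 mm wide at root, 20 at tip). Point on its axis at the hub's flat top, 24 mm above the counter, where the first underside rests; z up. All sockets fit all male ends with 3 mm play and rest on the flat at the root.
- square_flange_seat (a point): Square steel flange fixed to the counter: plate 96 x 96 mm, 14 mm thick, hub 52 mm diameter up to 24 mm, on it a tapered male end 12 mm high (30 mm wide at root, 20 at tip). Point on its axis at the hub's flat top, 24 mm above the counter, where the first underside rests; z up.
- jar_mid (a point): Bystander: small upright jar with a white lid, 44 mm diameter, 60 mm high, to be left alone. Point at its centre, half-way up; z up.
- valve_mid (a point): Bystander: steel ball valve lying with a flat red lever on top, body 72 mm long, lever reaching 68 mm from the middle along its +x, 45 mm high, to be left alone. Point at its middle, 22 mm above its underside; z up.

How it is judged:
At the end, for the whole second after the job is handed in: Sleeve on the round flange, coupling on the sleeve, cap on the coupling; reducer on the square flange, plug on the reducer: each within 8 mm of the axis of the piece below, within 4 mm of its fully seated height, tilted less than 0.09 rad (5 degrees), at rest and released (horizontal distance between sleeve_mid and round_flange_seat below 0.008 m and z of sleeve_mid in the frame of round_flange_seat between 0.026 and 0.034 m and angle between each of sleeve_mid, coupling_mid, cap_mid, reducer_mid, plug_mid's own z axis and vertical below 0.09 rad and linear speed of each of sleeve, coupling, cap, reducer, plug below 0.02 m/s and horizontal distance between coupling_mid and sleeve_mid below 0.008 m and z of coupling_mid in the frame of sleeve_mid between 0.043 and 0.051 m and horizontal distance between cap_mid and coupling_mid below 0.008 m and z of cap_mid in the frame of coupling_mid between 0.03225 and 0.04025 m and horizontal distance between reducer_mid and square_flange_seat below 0.008 m and z of reducer_mid in the frame of square_flange_seat between 0.026 and 0.034 m and horizontal distance between plug_mid and reducer_mid below 0.008 m and z of plug_mid in the frame of reducer_mid between 0.049 and 0.057 m); the robot touches nothing.
It fails at once if the jar is pushed more than 30 mm or tipped (distance of jar_mid from where it was at the start of the episode above 0.03 m or angle between jar_mid's own z axis and vertical above 0.4 rad).
It fails at once if the ball valve is pushed more than 30 mm or tipped (distance of valve_mid from where it was at the start of the episode above 0.03 m or angle between valve_mid's own z axis and vertical above 0.4 rad).
It also fails if it takes over 120 s, if anything falls off the work surface, if the arm or the gripper's body presses on something with over 40 N, if the wrist force passes 120 N, or if a joint passes its speed limit or range.

## Working session

There is one attempt and no reset: what is moved stays moved. The work goes in short steps, Python scripts to look and compute and a shell command to move; the robot and the scene stay as the last step left them, time stands still between calls to the robot, and variables do not carry over. Pictures are saved under pics/ and viewed, at most 14 in all, crops included, and the job is handed in when it is done.

```bash
ls; mkdir -p pics; cat > h.py <<'E'
import numpy as np,cv2
from cell import ctrl,eyes
def snap(n,f):
    c=eyes.read_camera(n); cv2.imwrite('pics/'+f+'.png',c['img'][:,:,::-1]); np.savez('/tmp/'+f,**{k:np.array(v) for k,v in c.items()}); return c
E
python3 - <<'E'
from h import *
c=snap('top','top0');print(c['pose'],c['fx'],c['dist']);c=snap('side','side0');print(c['pose']);s=ctrl.read_state();print(s);print(ctrl.pinch_z)
E
```

```text
pics
[[ 0.02163448 -0.9989787   0.03966754  0.45724598]
 [-0.99972522 -0.02125842  0.00987784  0.0059481 ]
 [-0.00902449 -0.03987034 -0.99916411  1.26215224]
 [ 0.          0.          0.          1.        ]] 621.6307673484389 [-0.06348207  0.          0.          0.          0.        ]
[[ 0.93312246 -0.26985245  0.23761761  0.29218626]
 [-0.3593263  -0.67610732  0.64324452 -0.6624379 ]
 [-0.01292611 -0.68560816 -0.72785601  0.80032392]
 [ 0.          0.          0.          1.        ]]
{'time_s': 0.1, 'joints': array([ 1.14601550e+00,  2.87134751e-01,  1.57807082e+00,  2.70272527e-05,
        1.27863686e+00, -1.49975113e-01]), 'joint_velocities': array([ 0.00080913, -0.00112209, -0.00362686,  0.00030344,  0.00057616,
        0.00100987]), 'tau': array([ 8.16203155e-04, -4.07298768e+01, -2.93698239e+01, -1.67949206e-04,
        3.49387999e-03,  1.53215296e-05]), 'tcp_pos': array([0.18285902, 0.64911654, 0.23002529]), 'tool_rot': array([-3.31242251e-04,  1.36974700e-01,  9.90573907e-01, -1.07508796e-03]), 'wrist_force': array([ 0.40049914, -0.60258823,  0.13259964]), 'ft_torque': array([-0.00731422,  0.03734051,  0.00396083]), 'grip_force': 0.0, 'grip_width': 0.9984171158146907}
0.0187
```

View pics/top0.png

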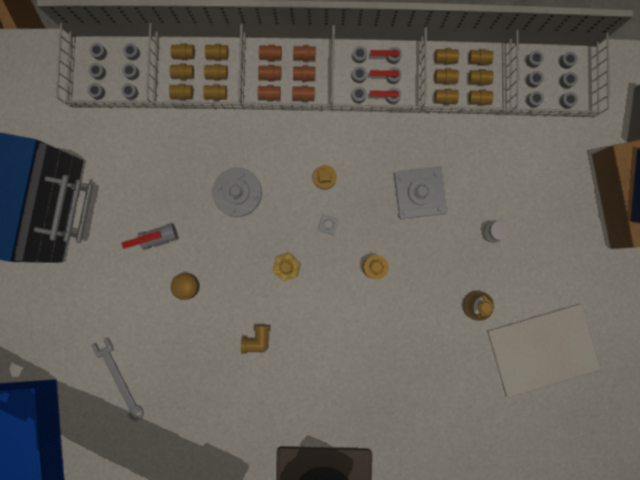

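View pics/side0.png

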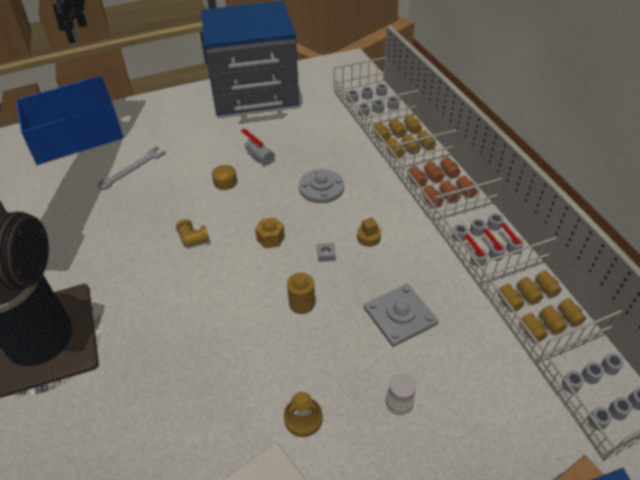

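The top view shows the round flange at (237,192), square flange at (420,192), plug at (324,177), coupling at (287,266), sleeve at (375,266), cap at (185,287) and probably the reducer at (479,306). The jar is at (491,231) and the valve at (152,238). Next I localise each from depth.

```bash
cat >> h.py <<'E'
def cloud(c):
    P=np.array(c['pose']) if 'pose' in c else None
    u,v=np.meshgrid(np.arange(640.),np.arange(480.))
    K=np.array([[c['fx'],0,c['cx']],[0,c['fy'],c['cy']],[0,0,1]],float)
    n=cv2.undistortPoints(np.stack([u,v],-1).reshape(-1,1,2),K,np.array(c['dist'],float)).reshape(480,640,2)
    d=np.array(c['depth']); X=np.dstack([n*d[...,None],d])
    if P is None:
        from scipy.spatial.transform import Rotation as R
        s=ctrl.read_state(); T=np.eye(4); T[:3,:3]=R.from_quat(s['tool_rot'],scalar_first=True).as_matrix(); T[:3,3]=s['tcp_pos']; P=T@np.array(c['hand_eye'])
    W=X@P[:3,:3].T+P[:3,3]; W[d==0]=np.nan
    return W
E
python3 - <<'E'
from h import *
c=np.load('/tmp/top0.npz');W=cloud(c)
z=W[...,2];print('table z',np.nanmedian(z[220:420,200:470]))
for n,(u,v,r) in dict(rf=(237,192,32),sf=(420,192,36),plug=(324,177,18),coup=(287,266,18),sleeve=(375,266,18),cap=(185,287,20),red=(479,306,22),jar=(491,231,15),valve=(152,238,32),small=(328,225,14),elbow=(256,340,20)).items():
    p=W[v-r:v+r,u-r:u+r].reshape(-1,3);p=p[p[:,2]>.008]
    h=np.percentile(p[:,2],98);t=p[p[:,2]>h-.008]
    lo,hi=np.percentile(p,[1,99],axis=0)
    print(n,len(p),'h',h.round(3),'top c',t.mean(0).round(3),(0.5*(t.min(0)+t.max(0))).round(3),'bbox',lo.round(3),hi.round(3))
c=np.load('/tmp/side0.npz')
a=cv2.resize(c['img'][360:460,250:350,::-1],(400,400),interpolation=3);b=np.load('/tmp/top0.npz')['img'][270:340,445:515,::-1];b=cv2.resize(b,(400,400),interpolation=3)
cv2.imwrite('pics/crop1.png',np.hstack([a,b]))
E
```

```text
table z 0.001675083197019811
rf 1896 h 0.036 top c [0.605 0.187 0.033] [0.605 0.187 0.035] bbox [0.559 0.14  0.009] [0.652 0.235 0.037]
sf 2222 h 0.035 top c [ 0.612 -0.183  0.033] [ 0.612 -0.184  0.034] bbox [ 0.562 -0.232  0.009] [ 0.661 -0.134  0.037]
plug 461 h 0.051 top c [0.639 0.01  0.047] [0.639 0.009 0.049] bbox [ 0.616 -0.013  0.009] [0.661 0.032 0.052]
coup 570 h 0.048 top c [0.456 0.082 0.044] [0.459 0.083 0.047] bbox [0.431 0.057 0.016] [0.481 0.107 0.049]
sleeve 512 h 0.074 top c [ 0.46  -0.093  0.07 ] [ 0.458 -0.093  0.072] bbox [ 0.438 -0.116  0.015] [ 0.482 -0.07   0.075]
cap 632 h 0.043 top c [0.412 0.286 0.039] [0.413 0.286 0.04 ] bbox [0.387 0.26  0.01 ] [0.438 0.311 0.044]
red 676 h 0.074 top c [ 0.386 -0.303  0.07 ] [ 0.386 -0.303  0.072] bbox [ 0.357 -0.331  0.01 ] [ 0.415 -0.274  0.075]
jar 452 h 0.066 top c [ 0.536 -0.329  0.062] [ 0.536 -0.328  0.063] bbox [ 0.515 -0.343  0.009] [ 0.556 -0.311  0.067]
valve 795 h 0.05 top c [0.503 0.371 0.047] [0.503 0.371 0.048] bbox [0.486 0.307 0.009] [0.538 0.406 0.051]
small 226 h 0.022 top c [0.544 0.    0.018] [0.543 0.001 0.02 ] bbox [ 0.525 -0.019  0.009] [0.563 0.019 0.023]
elbow 605 h 0.038 top c [0.312 0.142 0.033] [0.311 0.142 0.035] bbox [0.284 0.113 0.016] [0.338 0.168 0.038]
```

View pics/crop1.png

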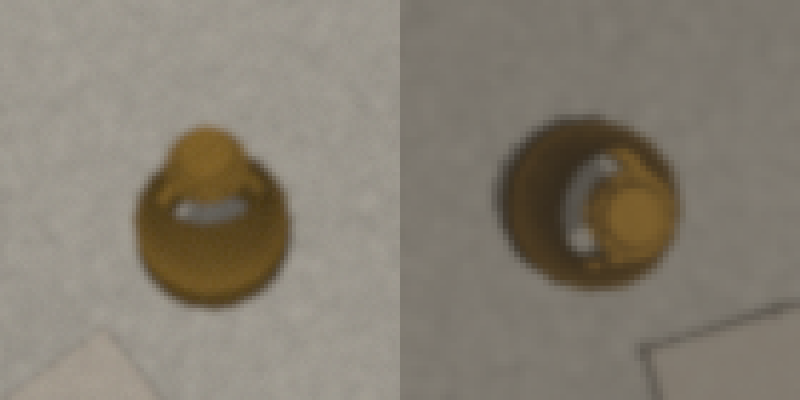

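The top crop shows an upright reducer, and the grey arc is a reflection. I align the tool with the world axes first, then go above the coupling for a close look at the hexagon's yaw, with the sleeve next.

```bash
cat > g.py <<'E'
# usage: g.py x y z [yaw of tool y axis, deg, nearest to the present if omitted]: shift/turn units to get there (turn last)
import sys; from h import *
from scipy.spatial.transform import Rotation as R
s=ctrl.read_state(); M=R.from_quat(s['tool_rot'],scalar_first=True).as_matrix()
t=np.array([float(a) for a in sys.argv[1:4]])
psi=np.degrees(np.arctan2(M[1,1],M[0,1]))
print('t',s['time_s'],'tcp',s['tcp_pos'].round(4),'yaw',psi.round(2),'tilt',M[2,2].round(4),'w',round(s['grip_width'],3),'F',s['wrist_force'].round(1))
print('shift units',(M.T@(t-s['tcp_pos'])/.04).round(2))
if len(sys.argv)>4: print('roll units',round(-(np.radians((float(sys.argv[4])-psi+90)%180-90))/.08,2))
E
python3 -m crank '[[[0,0,0],-0.86,0],[[0,0,0],-0.86,0],[[0,0,0],-0.86,0],[[0,0,0],-0.86,0],[[-1,0,0],0,0],[[-1,0,0],0,0],[[-1,0,0],0,0],[[-1,0,0],0,0],[[-1,0,0],0,0],[[-1,0,0],0,0]]' 50; python3 g.py .39 .082 .23 90
```

```text
time_s: 0.93
tcp_pos: [0.4247, 0.6493, 0.2304]
tool_rot: [-0.0, -0.0, 1.0, -0.0]
wrist_force: [0.1, 0.3, 1.0]
grip_width: 0.999
grip_force: 0.0
t 0.9333 tcp [0.4247 0.6493 0.2304] yaw 90.03 tilt -1.0 w 0.999 F [0.1 0.3 1. ]
shift units [  0.87 -14.18   0.03]
roll units 0.01
```

```bash
python3 -m crank '[[[0,-1,0],0,0],[[0,-1,0],0,0],[[0,-1,0],0,0],[[0,-1,0],0,0],[[0,-1,0],0,0],[[0,-1,0],0,0],[[0,-1,0],0,0],[[0,-1,0],0,0],[[0,-1,0],0,0],[[0,-1,0],0,0]]' >/dev/null;  python3 -m crank '[[[-0.6,-1,0],0,0],[[0,-1,0],0,0],[[0,-1,0],0,0],[[0,-1,0],0,0],[[0,-0.18,0],0,0],[[0,0,0],0,0]]'; python3 - <<'E'
from h import *
c=snap('wrist','w1');W=cloud(c);np.save('/tmp/w1c',W);print(np.array(c['hand_eye']).round(3))
print('centre px world',W[240,320],W[20,320],W[460,320],W[240,20],W[240,620])
E
```

```text
time_s: 2.27
tcp_pos: [0.4447, 0.0848, 0.231]
tool_rot: [-0.0, 0.002, 1.0, 0.0]
wrist_force: [0.3, 0.3, 0.1]
grip_width: 0.998
grip_force: 0.0
[[ 0.    -0.957 -0.292  0.074]
 [ 1.     0.    -0.     0.002]
 [ 0.    -0.292  0.957 -0.142]
 [ 0.     0.     0.     1.   ]]
centre px world [0.47463311 0.08956178 0.03441445] [ 2.91986893e-01  8.98596614e-02 -2.27313941e-04] [0.43394215 0.08813768 0.31251767] [ 0.48410654 -0.20618635  0.00140111] [ 4.85814180e-01  3.87216092e-01 -6.13678624e-05]
```

View pics/w1.png

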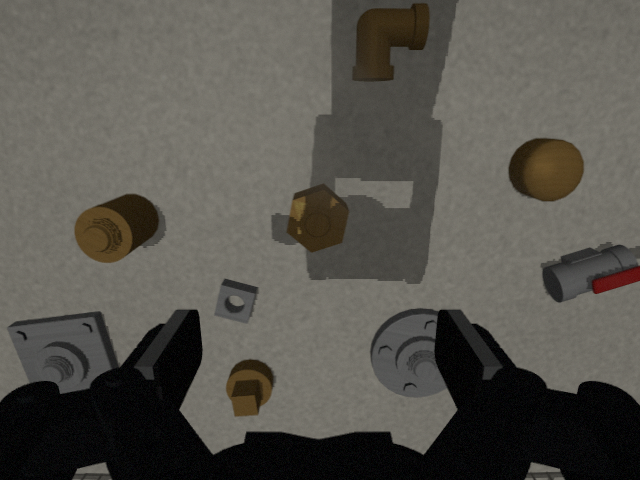

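The wrist view shows the coupling at (318,218), sleeve top (104,235), plug head (246,400) and cap (546,170). I take yaws and centres from this depth.

```bash
cat >> h.py <<'E'
def seg(W,x,y,z0,z1,r=.04):
    m=(np.hypot(W[...,0]-x,W[...,1]-y)<r)&(W[...,2]>z0)&(W[...,2]<z1); return W[m]
def widths(p):
    a=np.arange(0,180,2.); q=p[:,:2]
    return a,np.array([np.ptp(np.percentile(q@[np.cos(np.radians(t)),np.sin(np.radians(t))],[.5,99.5])) for t in a])
def circ(p):
    c,r=cv2.minEnclosingCircle((p[:,:2]*1000).astype(np.float32)); return np.round(np.array(c)/1000,4),round(r/1000,4)
E
python3 - <<'E'
from h import *
W=np.load('/tmp/w1c.npy')
for n,x,y,z0,z1,r in [('coup top',.457,.083,.029,.038,.036),('coup male',.457,.083,.043,.05,.03),('sleeve flat',.459,-.093,.055,.065,.03),('sleeve male',.459,-.093,.069,.076,.03),('plug head',.639,.009,.042,.05,.03),('rf tip',.605,.187,.034,.04,.03),('rf hub',.605,.187,.021,.027,.04),('sf tip',.611,-.183,.034,.04,.03),('sf hub',.611,-.183,.021,.027,.04)]:
    p=seg(W,x,y,z0,z1,r)
    if len(p)<5: print(n,len(p));continue
    a,w=widths(p);i=w.argmin();print(n,len(p),'mean',p.mean(0).round(4),circ(p),'minw',a[i],w[i].round(4),'max',a[w.argmax()],w.max().round(4))
    if 'coup top' in n or 'plug' in n: print((w[::5]*1000).round(1), cv2.minAreaRect((p[:,:2]*1000).astype(np.float32)))
E
```

```text
coup top 1982 mean [0.4562 0.0864 0.034 ] (array([0.4579, 0.0863]), 0.0288) minw 80.0 0.0494 max 168.0 0.0542
[53.1 51.6 49.8 51.9 53.6 53.7 52.8 51.  49.4 51.3 52.9 53.8 53.  51.2
 49.9 52.1 53.7 54.1] ((457.7247619628906, 86.40519714355469), (50.49217987060547, 56.485843658447266), 18.027429580688477)
coup male 267 mean [0.4566 0.086  0.0439] (array([0.4576, 0.086 ]), 0.0125) minw 116.0 0.0226 max 56.0 0.0239
sleeve flat 1805 mean [ 0.4598 -0.0854  0.06  ] (array([ 0.462 , -0.0889]), 0.0246) minw 32.0 0.0465 max 164.0 0.0478
sleeve male 294 mean [ 0.4613 -0.0873  0.0699] (array([ 0.4619, -0.0889]), 0.0126) minw 104.0 0.0227 max 144.0 0.0243
plug head 563 mean [0.6397 0.0149 0.0456] (array([0.6406, 0.0148]), 0.0162) minw 96.0 0.0241 max 140.0 0.0308
[25.1 24.8 27.  29.  30.1 30.7 30.4 29.1 27.3 25.  24.6 27.1 29.1 30.3
 30.8 30.3 29.3 27.3] ((641.4176635742188, 14.526907920837402), (25.721359252929688, 24.4660587310791), 5.944830894470215)
rf tip 62 mean [0.6016 0.1894 0.0349] (array([0.6051, 0.1909]), 0.0119) minw 26.0 0.0195 max 72.0 0.0227
rf hub 925 mean [0.6046 0.1848 0.0238] (array([0.6075, 0.1916]), 0.0263) minw 106.0 0.0412 max 24.0 0.0509
sf tip 63 mean [ 0.6094 -0.1752  0.0348] (array([ 0.613, -0.179]), 0.0113) minw 136.0 0.0148 max 70.0 0.022
sf hub 1069 mean [ 0.6098 -0.1755  0.0238] (array([ 0.615 , -0.1788]), 0.0273) minw 152.0 0.0486 max 124.0 0.0513
```

The wrist and top cameras disagree by a steady ~4 mm in y, so I use the mean for now and calibrate on the held sleeve. Yaws are coupling flats at 80° and plug at 96°.

```bash
python3 -m crank '[[[-0.4,-1,0],0,0],[[0,-1,0],0,0],[[0,-1,0],0,0],[[0,-1,0],0,0],[[0,-0.4,0],0,0],[[0,0,1],0,0],[[0,0,1],0,0],[[0,0,1],0,0],[[0,0,0],0,0]]'; python3 g.py .461 -.091 .02 90
```

```text
time_s: 3.07
tcp_pos: [0.4547, -0.0838, 0.1029]
tool_rot: [-0.008, -0.001, 1.0, 0.004]
wrist_force: [-1.3, 1.4, -1.1]
grip_width: 1.001
grip_force: 0.0
t 3.0667 tcp [ 0.4547 -0.0838  0.1029] yaw 90.12 tilt -0.9998 w 1.001 F [-1.3  1.4 -1.1]
shift units [-0.19 -0.19  2.07]
roll units 0.03
```

```bash
python3 -m crank '[[[0,0,0],0,0],[[0,0,0],0,0],[[0,0,0],0,0]]' >/dev/null; python3 g.py .461 -.091 .02 90
```

```text
t 3.3167 tcp [ 0.4628 -0.088   0.1145] yaw 90.1 tilt -1.0 w 0.997 F [0.8 0.  0.5]
shift units [ 0.06 -0.07  2.36]
roll units 0.02
```

Settled. I descend and grip.

```bash
python3 -m crank '[[[0.06,-0.07,0.5],0,0],[[0,0,0.5],0,0],[[0,0,0.5],0,0],[[0,0,0.5],0,0],[[0,0,0.3],0,0],[[0,0,0.06],0,0],[[0,0,0],0,0],[[0,0,0],0,0.8],[[0,0,0],0,0.8],[[0,0,0],0,0.8]]' 50;python3 -m crank '[[[0,0,0],0,0.8],[[0,0,0],0,0.8],[[0,0,0],0,0.8],[[0,0,0],0,0.8],[[0,0,0],0,0.8],[[0,0,0],0,0.8]]'
```

```text
time_s: 4.15
tcp_pos: [0.4592, -0.0911, 0.0185]
tool_rot: [0.001, -0.0, 1.0, -0.001]
wrist_force: [-0.1, 0.2, 0.0]
grip_width: 0.608
grip_force: 0.0
time_s: 4.65
tcp_pos: [0.4592, -0.0913, 0.0187]
tool_rot: [0.001, -0.0, 1.0, -0.001]
wrist_force: [-1.9, -0.8, 6.6]
grip_width: 0.547
grip_force: 50.9
```

```bash
python3 -m crank '[[[0,0,-0.5],0,0.8],[[0,0,-0.8],0,0.8],[[0,0,-0.8],0,0.8],[[0,0,-0.6],0,0.8],[[0,0,0],0,0.8],[[0,0,0],0,0.8],[[0,0,0],0,0.8],[[0,0,0],0,0.8],[[0,0,0],0,0.8]]'; python3 - <<'E'
from h import *
s=ctrl.read_state();x,y,z=s['tcp_pos'];print(s['tcp_pos'])
c=snap('wrist','w2');W=cloud(c)
up=z-.0187
p=seg(W,x,y,up+.066,up+.08,.03);print(len(p),p.mean(0),circ(p))
p=seg(W,x,y,up+.055,up+.064,.03);print(len(p),p.mean(0),circ(p))
c=snap('top','t2');W=cloud(c);print(seg(W,x,y,.0,.4,.05)[:,2].max())
E
```

```text
time_s: 5.4
tcp_pos: [0.4564, -0.09, 0.1226]
tool_rot: [-0.002, -0.0, 1.0, 0.001]
wrist_force: [-0.3, 0.5, -3.3]
grip_width: 0.553
grip_force: 52.8
[ 0.45643798 -0.08998626  0.12260746]
7014 [ 0.45547182 -0.08998913  0.17357547] (array([ 0.4461, -0.0899]), 0.0281)
11624 [ 0.45111876 -0.0889981   0.16384213] (array([ 0.4546, -0.09  ]), 0.0294)
0.39998724817601017
```

View pics/w2.png

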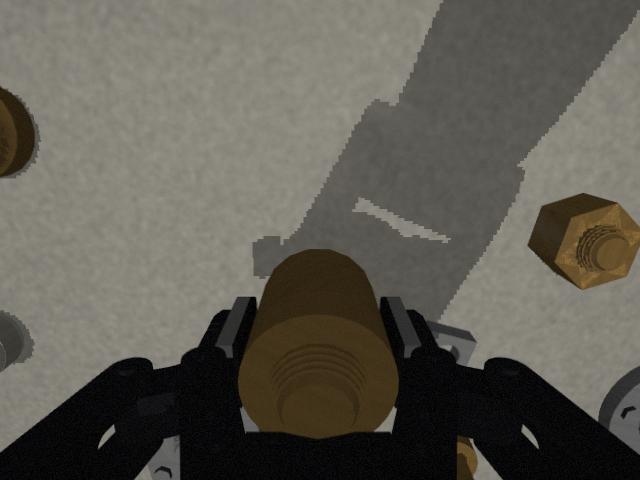

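The sleeve is held upright, centred in the fingers at column 318. I carry it to the round flange.

```bash
python3 -m crank '[[[-0.4,0.5,0],0,0.8],[[-0.5,0.9,0],0,0.8],[[-0.5,0.9,0],0,0.8],[[-0.5,0.9,0],0,0.8],[[-0.5,0.9,0],0,0.8],[[-0.5,0.9,0],0,0.8],[[-0.4,0.9,0],0,0.8],[[-0.4,0.9,0],0,0.8]]'>/dev/null; python3 -m crank '[[[0,0.1,0],0,0.8],[[0,0,0],0,0.8],[[0,0,0],0,0.8],[[0,0,0],0,0.8],[[0,0,0],0,0.8]]';python3 g.py .604 .189 .075 90; python3 - <<'E'
from h import *
s=ctrl.read_state();x,y,z=s['tcp_pos']
c=snap('wrist','w3');W=cloud(c);np.save('/tmp/w3c',W)
i=c['img'].astype(int);br=(i[...,0]-i[...,2]>25)
up=z-.0187
for a,b in((.068,.08),(.056,.064)):
    p=W[br&(W[...,2]>up+a)&(W[...,2]<up+b)&(np.hypot(W[...,0]-x,W[...,1]-y)<.04)];print(len(p),circ(p))
p=seg(W,.605,.189,.010,.018,.07);print('plate',len(p),p[:,0].min(),p[:,0].max(),p[:,1].min(),p[:,1].max())
E
```

```text
time_s: 6.58
tcp_pos: [0.6053, 0.184, 0.1245]
tool_rot: [-0.001, 0.001, 1.0, -0.0]
wrist_force: [0.0, 0.3, -2.7]
grip_width: 0.551
grip_force: 53.1
t 6.5833 tcp [0.6053 0.184  0.1245] yaw 89.93 tilt -1.0 w 0.551 F [ 0.   0.3 -2.7]
shift units [0.03 0.13 1.24]
roll units -0.02
4725 (array([0.6077, 0.1854]), 0.013)
10049 (array([0.6079, 0.1855]), 0.0245)
plate 9338 0.5578178202430085 0.6445778107043367 0.13985005313229082 0.23912622460364763
```

View pics/w3.png

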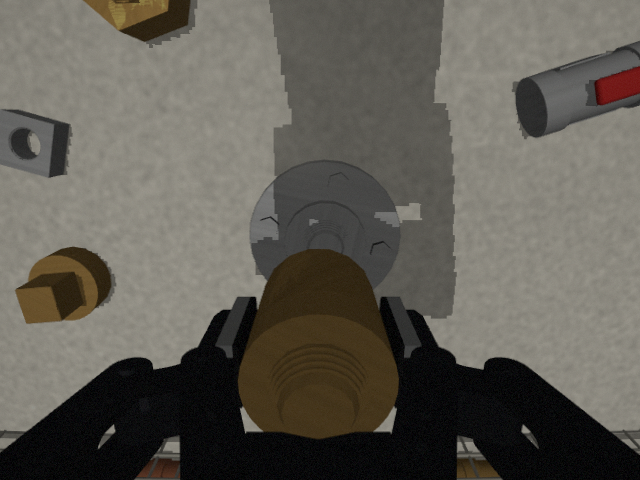

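The sleeve sits 4 mm short in y over the flange, so I correct that and lower it.

```bash
python3 -m crank '[[[0,0.1,0.2],0,0.8],[[0,0,0.4],0,0.8],[[0,0,0.4],0,0.8],[[0,0,0.3],0,0.8],[[0,0,0.3],0,0.8],[[0,0,0.2],0,0.8],[[0,0,0.1],0,0.8],[[0,0,0.08],0,0.8],[[0,0,0],0,0.8],[[0,0,0],0,0.8]]'; python3 g.py .605 .188 .0426
```

```text
time_s: 7.47
tcp_pos: [0.6063, 0.1895, 0.0463]
tool_rot: [0.001, -0.0, 1.0, 0.0]
wrist_force: [-0.1, -0.1, -3.1]
grip_width: 0.547
grip_force: 53.1
t 7.4667 tcp [0.6063 0.1895 0.0463] yaw 90.02 tilt -1.0 w 0.547 F [-0.1 -0.1 -3.1]
shift units [ 0.03 -0.04  0.09]
```

No contact force yet, with 3–4 mm left. I nudge down, then release.

```bash
python3 -m crank '[[[0,0,0.05],0,0.8],[[0,0,0.04],0,0.8],[[0,0,0],0,0.8],[[0,0,0],0,0.8]]'; python3 -m crank '[[[0,0,0],0,0],[[0,0,0],0,0],[[0,0,0],0,0],[[0,0,0],0,0],[[0,0,0],0,0],[[0,0,0],0,0]]'; python3 -m crank '[[[0,0,-0.6],0,0],[[0,0,-1],0,0],[[0,0,-1],0,0],[[0,0,-1],0,0],[[0,0,-0.4],0,0],[[0,0,0],0,0],[[0,0,0],0,0],[[0,0,0],0,0]]'; python3 g.py .457 .084 .2 80;python3 - <<'E'
from h import *
c=snap('wrist','w4');W=cloud(c)
for z0,z1,r in((.08,.088,.04),(.092,.099,.03)):
    p=seg(W,.606,.189,z0,z1,r);print(len(p),p.mean(0),circ(p) if len(p) else 0)
p=seg(W,.606,.189,.010,.018,.07);print('plate',len(p),p[:,0].min(),p[:,0].max(),p[:,1].min(),p[:,1].max())
E
```

```text
time_s: 7.8
tcp_pos: [0.6065, 0.1896, 0.0428]
tool_rot: [0.001, -0.0, 1.0, 0.0]
wrist_force: [0.3, 1.2, -1.9]
grip_width: 0.552
grip_force: 53.1
time_s: 8.3
tcp_pos: [0.6059, 0.1894, 0.0423]
tool_rot: [0.0, -0.0, 1.0, 0.0]
wrist_force: [0.7, 1.0, -0.1]
grip_width: 0.998
grip_force: 0.0
time_s: 8.97
tcp_pos: [0.6049, 0.1893, 0.2005]
tool_rot: [-0.001, -0.0, 1.0, -0.0]
wrist_force: [-0.3, 0.3, -1.1]
grip_width: 1.003
grip_force: 0.0
t 8.9667 tcp [0.6049 0.1893 0.2005] yaw 90.02 tilt -1.0 w 1.003 F [-0.3  0.3 -1.1]
shift units [ 3.7  -2.63  0.02]
roll units 2.19
2553 [0.60636612 0.19056181 0.08326694] (array([0.6085, 0.1904]), 0.0243)
509 [0.60721845 0.19067507 0.09287603] (array([0.6082, 0.1906]), 0.0125)
plate 5886 0.556981658216842 0.6517333370694303 0.1399594055931759 0.23867528439038754
```

The sleeve is fully home: its flat is at z 0.083. The coupling is next.

```bash
python3 -m crank '[[[0.7,-0.5,0],0,0],[[0.8,-0.55,0],0,0],[[0.8,-0.55,0],0,0],[[0.8,-0.55,0],0,0],[[0.6,-0.45,0],0,0],[[0,0,0.5],0.75,0],[[0,0,0.9],0.75,0],[[0,0,0.9],0.7,0],[[0,0,0.3],0,0],[[0,0,0],0,0]]' >/dev/null; python3 -m crank '[[[0,0,0],0,0],[[0,0,0],0,0],[[0,0,0],0,0]]' >/dev/null; python3 g.py .456 .085 .004 80;python3 - <<'E'
from h import *
c=eyes.read_camera('wrist');W=cloud(c)
for z0,z1,r in((.03,.037,.036),(.042,.049,.03)):
    p=seg(W,.457,.085,z0,z1,r);a,w=widths(p);print(len(p),p.mean(0),circ(p),a[w.argmin()]); 
E
```

```text
t 10.1 tcp [0.4591 0.0854 0.0995] yaw 79.95 tilt -1.0 w 0.999 F [-0.   0.5  0.3]
shift units [ 0.08 -0.02  2.39]
roll units -0.01
4746 [0.45574549 0.08530068 0.0339373 ] (array([0.458 , 0.0849]), 0.0289) 80.0
1515 [0.45742439 0.08502283 0.04315874] (array([0.4574, 0.085 ]), 0.0131) 62.0
```

```bash
python3 -m crank '[[[0.08,-0.02,0.4],0,0],[[0,0,0.5],0,0],[[0,0,0.5],0,0],[[0,0,0.5],0,0],[[0,0,0.3],0,0],[[0,0,0.17],0,0],[[0,0,0],0,0],[[0,0,0],0,0],[[0,0,0],0,0.8],[[0,0,0],0,0.8]]'; python3 -m crank '[[[0,0,0],0,0.8],[[0,0,0],0,0.8],[[0,0,0],0,0.8],[[0,0,0],0,0.8],[[0,0,0],0,0.8],[[0,0,0],0,0.8],[[0,0,0],0,0.8]]'; python3 -m crank '[[[0,0,-0.5],0,0.8],[[0,0,-1],0,0.8],[[0,0,-1],0,0.8],[[0,0,-1],0,0.8],[[0,0,-0.7],0,0.8],[[0,0,0],0,0.8],[[0,0,0],0,0.8],[[0,0,0],0,0.8]]'; python3 g.py .606 .189 .17 90
```

```text
time_s: 10.98
tcp_pos: [0.4558, 0.0851, 0.0046]
tool_rot: [0.001, 0.088, 0.996, 0.0]
wrist_force: [-0.1, 0.3, 0.8]
grip_width: 0.747
grip_force: 0.0
time_s: 11.57
tcp_pos: [0.4557, 0.085, 0.0046]
tool_rot: [0.001, 0.088, 0.996, -0.0]
wrist_force: [-1.3, -0.6, 6.8]
grip_width: 0.577
grip_force: 53.1
time_s: 12.23
tcp_pos: [0.4529, 0.0852, 0.1691]
tool_rot: [-0.002, 0.088, 0.996, -0.0]
wrist_force: [-0.7, 0.9, -3.7]
grip_width: 0.574
grip_force: 53.5
t 12.2333 tcp [0.4529 0.0852 0.1691] yaw 79.94 tilt -1.0 w 0.574 F [-0.7  0.9 -3.7]
shift units [-3.32  3.22 -0.04]
roll units -2.19
```

```bash
python3 -m crank '[[[-0.4,0.4,0],0,0.8],[[-0.6,0.6,0],0,0.8],[[-0.6,0.6,0],0,0.8],[[-0.6,0.6,0],0,0.8],[[-0.6,0.6,0],0,0.8],[[-0.52,0.42,0],0,0.8],[[0,0,0],0,0.8],[[0,0,0],0,0.8],[[0,0,0],0,0.8],[[0,0,0],0,0.8]]' >/dev/null; python3 g.py .606 .189 .0886;python3 - <<'E'
from h import *
s=ctrl.read_state();x,y,z=s['tcp_pos']
c=snap('wrist','w5');W=cloud(c);i=c['img'].astype(int);br=(i[...,0]-i[...,2]>25)
up=z-.0046
for a,b in((.042,.05),(.029,.038)):
    p=W[br&(W[...,2]>up+a)&(W[...,2]<up+b)&(np.hypot(W[...,0]-x,W[...,1]-y)<.04)];print(len(p),p.mean(0),circ(p))
for z0,z1 in((.08,.087),(.09,.098)):
    p=seg(W,.608,.190,z0,z1,.04);print('sleeve',len(p),p.mean(0),circ(p))
E
```

```text
t 13.0667 tcp [0.606  0.1881 0.1691] yaw 79.92 tilt -1.0 w 0.572 F [ 0.1  0.3 -3.5]
shift units [-0.    0.02  2.01]
4488 [0.60826805 0.18941895 0.20815454] (array([0.6086, 0.1889]), 0.0135)
12476 [0.6039901  0.19013879 0.19898057] (array([0.6092, 0.1892]), 0.0294)
sleeve 2018 [0.59915165 0.19294645 0.08452337] (array([0.6092, 0.1908]), 0.0241)
sleeve 725 [0.60256726 0.19281763 0.09327509] (array([0.6084, 0.1914]), 0.0139)
```

View pics/w5.png

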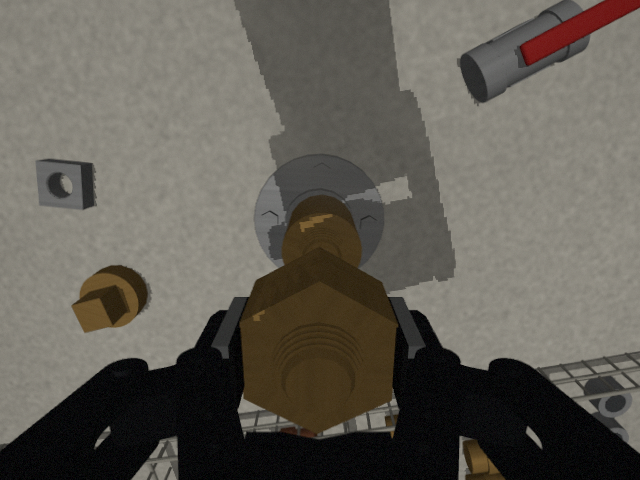

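The coupling is level and above the sleeve, about 1.5 mm off in y. I lower it in steps and release.

```bash
python3 -m crank '[[[0,0.03,0.2],0,0.8],[[0,0,0.4],0,0.8],[[0,0,0.4],0,0.8],[[0,0,0.3],0,0.8],[[0,0,0.3],0,0.8],[[0,0,0.2],0,0.8],[[0,0,0.1],0,0.8],[[0,0,0.06],0,0.8],[[0,0,0],0,0.8],[[0,0,0],0,0.8]]'; python3 g.py .606 .189 .0886
```

```text
time_s: 13.95
tcp_pos: [0.6086, 0.19, 0.0936]
tool_rot: [0.001, 0.088, 0.996, 0.0]
wrist_force: [0.2, -0.2, -3.4]
grip_width: 0.573
grip_force: 53.5
t 13.95 tcp [0.6086 0.19   0.0936] yaw 79.94 tilt -1.0 w 0.573 F [ 0.2 -0.2 -3.4]
shift units [ 0.06 -0.04  0.13]
```

```bash
python3 -m crank '[[[0.05,-0.02,0.06],0,0.8],[[0,0,0.05],0,0.8],[[0,0,0],0,0.8],[[0,0,0],0,0.8]]'; python3 -m crank '[[[0,0,0],0,0],[[0,0,0],0,0],[[0,0,0],0,0],[[0,0,0],0,0],[[0,0,0],0,0],[[0,0,0],0,0]]'; python3 -m crank '[[[0,0,-0.6],0,0],[[0,0,-1],0,0],[[0,0,-1],0,0],[[0,0,-0.4],-0.7,0],[[0,0,0],-0.7,0],[[0,0,0],-0.8,0],[[0,0,0],0,0],[[0,0,0],0,0]]'; python3 g.py .412 .2865 .2 90;python3 - <<'E'
from h import *
c=snap('wrist','w6');W=cloud(c)
for z0,z1,r in((.114,.123,.04),(.125,.134,.03)):
    p=seg(W,.606,.189,z0,z1,r);print(len(p),p.mean(0),circ(p) if len(p) else 0)
E
```

```text
time_s: 14.28
tcp_pos: [0.606, 0.1895, 0.0888]
tool_rot: [0.0, 0.088, 0.996, 0.0]
wrist_force: [0.2, 0.1, -2.5]
grip_width: 0.573
grip_force: 53.7
time_s: 14.78
tcp_pos: [0.6061, 0.1895, 0.0888]
tool_rot: [0.0, 0.088, 0.996, 0.0]
wrist_force: [1.0, 0.3, -0.3]
grip_width: 1.002
grip_force: 0.0
time_s: 15.45
tcp_pos: [0.6057, 0.1895, 0.2083]
tool_rot: [-0.0, 0.001, 1.0, -0.0]
wrist_force: [-0.2, 0.5, -0.2]
grip_width: 0.997
grip_force: 0.0
t 15.45 tcp [0.6057 0.1895 0.2083] yaw 89.93 tilt -1.0 w 0.997 F [-0.2  0.5 -0.2]
shift units [4.85 2.42 0.21]
roll units -0.02
4087 [0.60619167 0.190336   0.11779633] (array([0.6087, 0.1903]), 0.0289)
1337 [0.60798551 0.19037968 0.12665354] (array([0.6081, 0.1905]), 0.0132)
```

The coupling is home (flat at z 0.118). Next, the cap.

```bash
python3 -m crank '[[[0.6,0.3,0],0,0],[[0.85,0.42,0],0,0],[[0.85,0.42,0],0,0],[[0.85,0.42,0],0,0],[[0.85,0.42,0],0,0],[[0.85,0.44,0],0,0],[[0,0,0.7],0,0],[[0,0,0.9],0,0],[[0,0,0.9],0,0],[[0,0,0],0,0]]' >/dev/null; python3 -m crank '[[[0,0,0],0,0],[[0,0,0],0,0],[[0,0,0],0,0]]' >/dev/null; python3 g.py .412 .2875 .002 90;python3 - <<'E'
from h import *
c=eyes.read_camera('wrist');W=cloud(c);s=ctrl.read_state()
for z0,z1,r in((.02,.05,.036),(.034,.042,.03)):
    p=seg(W,.412,.287,z0,z1,r);print(len(p),p.mean(0),circ(p)); 
E
```

```text
t 16.5833 tcp [0.4139 0.2869 0.1113] yaw 89.99 tilt -1.0 w 0.998 F [ 0.7 -0.4  0.4]
shift units [0.06 0.01 2.73]
roll units -0.0
6313 [0.41133331 0.28804176 0.0347294 ] (array([0.4149, 0.2882]), 0.0272)
4169 [0.41367924 0.28802529 0.03662997] (array([0.4146, 0.2882]), 0.0231)
```

```bash
python3 -m crank '[[[0.03,0.01,0.5],0,0],[[0,0,0.6],0,0],[[0,0,0.6],0,0],[[0,0,0.5],0,0],[[0,0,0.3],0,0],[[0,0,0.2],0,0],[[0,0,0],0,0],[[0,0,0],0,0],[[0,0,0],0,0.8],[[0,0,0],0,0.8]]'; python3 -m crank '[[[0,0,0],0,0.8],[[0,0,0],0,0.8],[[0,0,0],0,0.8],[[0,0,0],0,0.8],[[0,0,0],0,0.8],[[0,0,0],0,0.8],[[0,0,0],0,0.8]]'; python3 -m crank '[[[0,0,-0.5],0,0.8],[[0,0,-1],0,0.8],[[0,0,-1],0,0.8],[[0,0,-1],0,0.8],[[0,0,-1],0,0.8],[[0,0,-0.3],0,0.8],[[0,0,0],0,0.8],[[0,0,0],0,0.8],[[0,0,0],0,0.8]]'; python3 g.py .606 .1895 .19 90
```

```text
time_s: 17.47
tcp_pos: [0.4119, 0.2871, 0.002]
tool_rot: [0.001, -0.0, 1.0, 0.001]
wrist_force: [0.0, 0.4, 0.5]
grip_width: 0.752
grip_force: 0.0
time_s: 18.05
tcp_pos: [0.4117, 0.287, 0.0023]
tool_rot: [0.001, -0.0, 1.0, 0.0]
wrist_force: [-1.4, -1.3, 6.2]
grip_width: 0.604
grip_force: 51.8
time_s: 18.8
tcp_pos: [0.4089, 0.2858, 0.1893]
tool_rot: [-0.003, -0.0, 1.0, -0.001]
wrist_force: [-0.7, 0.3, -3.4]
grip_width: 0.607
grip_force: 53.3
t 18.8 tcp [0.4089 0.2858 0.1893] yaw 90.02 tilt -1.0 w 0.607 F [-0.7  0.3 -3.4]
shift units [-4.93 -2.41 -0.04]
roll units 0.01
```

```bash
python3 -m crank '[[[-0.5,-0.25,0],0,0.8],[[-0.8,-0.4,0],0,0.8],[[-0.9,-0.43,0],0,0.8],[[-0.9,-0.43,0],0,0.8],[[-0.9,-0.43,0],0,0.8],[[-0.88,-0.45,0],0,0.8],[[0,0,0],0,0.8],[[0,0,0],0,0.8],[[0,0,0],0,0.8],[[0,0,0],0,0.8]]' >/dev/null; python3 g.py .606 .1895 .1203;python3 - <<'E'
from h import *
s=ctrl.read_state();x,y,z=s['tcp_pos']
c=snap('wrist','w7');W=cloud(c);i=c['img'].astype(int);br=(i[...,0]-i[...,2]>25)
up=z-.0023
p=W[br&(W[...,2]>up+.012)&(W[...,2]<up+.05)&(np.hypot(W[...,0]-x,W[...,1]-y)<.045)];print(len(p),p.mean(0),circ(p),p[:,2].max()-up)
for z0,z1 in((.114,.122),(.125,.134)):
    p=seg(W,.608,.190,z0,z1,.04);print('coup',len(p),p.mean(0),circ(p),p[:,1].min(),p[:,1].max())
E
```

```text
t 19.6333 tcp [0.604  0.1915 0.1902] yaw 90.07 tilt -1.0 w 0.606 F [ 0.2  0.9 -1. ]
shift units [-0.06 -0.05  1.75]
19951 [0.60017807 0.1932807  0.22194839] (array([0.607 , 0.1934]), 0.0269) 0.04100876245037724
coup 2755 [0.59598731 0.19003945 0.11863652] (array([0.6087, 0.1905]), 0.0287) 0.16332673312346596 0.21770854982249607
coup 512 [0.60008707 0.19013187 0.12756341] (array([0.6053, 0.1905]), 0.0127) 0.1778952977312371 0.20311488870565153
```

View pics/w7.png

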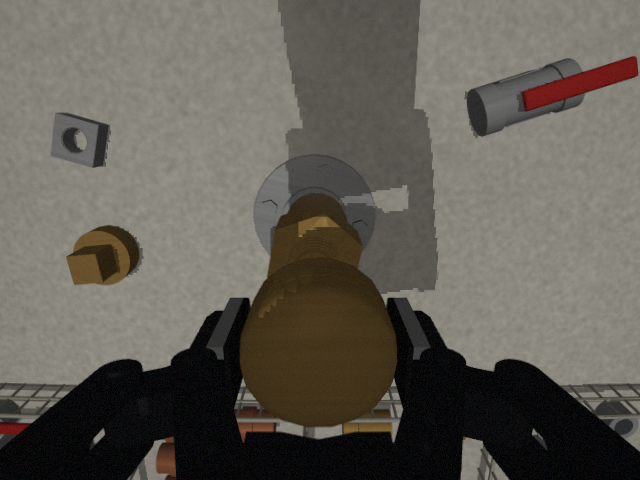

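The cap is held upright over the coupling, with a small correction of +1.5 and −2.5 mm. I lower it.

```bash
python3 -m crank '[[[-0.04,-0.06,0.2],0,0.8],[[0,0,0.3],0,0.8],[[0,0,0.3],0,0.8],[[0,0,0.3],0,0.8],[[0,0,0.3],0,0.8],[[0,0,0.2],0,0.8],[[0,0,0.08],0,0.8],[[0,0,0],0,0.8],[[0,0,0],0,0.8],[[0,0,0],0,0.8]]'; python3 g.py .606 .1895 .1203
```

```text
time_s: 20.52
tcp_pos: [0.6082, 0.1888, 0.1262]
tool_rot: [0.001, -0.0, 1.0, 0.0]
wrist_force: [-0.9, -1.0, -1.1]
grip_width: 0.606
grip_force: 53.3
t 20.5167 tcp [0.6082 0.1888 0.1262] yaw 90.02 tilt -1.0 w 0.606 F [-0.9 -1.  -1.1]
shift units [0.06 0.02 0.15]
```

```bash
python3 -m crank '[[[0.05,0.02,0.06],0,0.8],[[0,0,0.05],0,0.8],[[0,0,0.03],0,0.8],[[0,0,0],0,0.8],[[0,0,0],0,0.8]]'; python3 -m crank '[[[0,0,0],0,0],[[0,0,0],0,0],[[0,0,0],0,0],[[0,0,0],0,0],[[0,0,0],0,0],[[0,0,0],0,0]]'; python3 -m crank '[[[0,0,-0.6],0,0],[[0,0,-1],0,0],[[0,0,-1],0,0],[[0,0,-0.4],0,0],[[0,0,0],0,0],[[0,0,0],0,0],[[0,0,0],0,0]]'; python3 g.py .385 -.300 .23 90;python3 - <<'E'
from h import *
c=snap('wrist','w8');W=cloud(c)
p=seg(W,.606,.189,.125,.18,.04);print(len(p),p.mean(0),circ(p),np.percentile(p[:,2],99))
E
```

```text
time_s: 20.93
tcp_pos: [0.6058, 0.1896, 0.1203]
tool_rot: [0.0, -0.0, 1.0, 0.0]
wrist_force: [0.1, 0.8, 0.7]
grip_width: 0.609
grip_force: 53.6
time_s: 21.43
tcp_pos: [0.6056, 0.1895, 0.1197]
tool_rot: [0.0, -0.0, 1.0, 0.0]
wrist_force: [-0.2, 0.2, 0.8]
grip_width: 0.999
grip_force: 0.0
time_s: 22.02
tcp_pos: [0.6047, 0.1894, 0.2381]
tool_rot: [-0.001, -0.0, 1.0, -0.0]
wrist_force: [-0.6, 0.2, -0.1]
grip_width: 1.003
grip_force: 0.0
t 22.0167 tcp [0.6047 0.1894 0.2381] yaw 90.02 tilt -1.0 w 1.003 F [-0.6  0.2 -0.1]
shift units [  5.5  -12.23   0.22]
roll units 0.01
6095 [0.60422801 0.19070225 0.15090865] (array([0.6084, 0.1909]), 0.0271) 0.1561090979348126
```

The cap is home (top at z 0.156). I go to the reducer.

```bash
python3 -m crank '[[[0.2,-0.6,0],0,0],[[0.4,-0.9,0],0,0],[[0.4,-0.9,0],0,0],[[0.4,-0.9,0],0,0],[[0.4,-0.9,0],0,0],[[0.4,-0.9,0],0,0],[[0.4,-0.9,0],0,0],[[0.4,-0.9,0],0,0],[[0.4,-0.9,0],0,0],[[0.4,-0.9,0],0,0]]' >/dev/null; python3 -m crank '[[[0.4,-0.9,0],0,0],[[0.4,-0.9,0],0,0],[[0.4,-0.9,0],0,0],[[0.5,-0.83,0],0,0],[[0,0,0.8],0,0],[[0,0,0.8],0,0],[[0,0,0.7],0,0],[[0,0,0],0,0],[[0,0,0],0,0],[[0,0,0],0,0]]' >/dev/null; python3 g.py .385 -.3 .025 90;python3 - <<'E'
from h import *
c=snap('wrist','w9');W=cloud(c)
for z0,z1,r in((.055,.064,.036),(.066,.075,.03)):
    p=seg(W,.386,-.301,z0,z1,r);print(len(p),p.mean(0),circ(p)); 
E
```

```text
t 23.7333 tcp [ 0.3861 -0.2999  0.1484] yaw 90.04 tilt -1.0 w 1.001 F [ 0.1 -0.6  0.6]
shift units [ 0.03 -0.    3.08]
roll units 0.01
294 [ 0.37718912 -0.30250131  0.06085197] (array([ 0.3839, -0.3022]), 0.0207)
1614 [ 0.38792351 -0.30256001  0.06956942] (array([ 0.3888, -0.3025]), 0.0143)
```

View pics/w9.png

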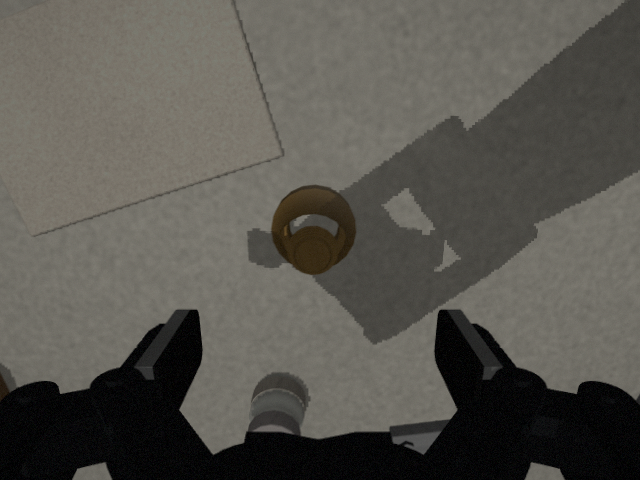

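The reducer is at (313,240) with a shiny neck, and the jar is well clear at (278,410). I descend and grip the neck.

```bash
python3 -m crank '[[[0.0,-0.05,0.5],0,0],[[0,0,0.6],0,0],[[0,0,0.6],0,0],[[0,0,0.6],0,0],[[0,0,0.4],0,0],[[0,0,0.3],0,0],[[0,0,0],0,0],[[0,0,0],0,0],[[0,0,0],0,0.8],[[0,0,0],0,0.8]]'; python3 -m crank '[[[0,0,0],0,0.8],[[0,0,0],0,0.8],[[0,0,0],0,0.8],[[0,0,0],0,0.8],[[0,0,0],0,0.8],[[0,0,0],0,0.8],[[0,0,0],0,0.8],[[0,0,0],0,0.8]]'; python3 -m crank '[[[0,0,-0.3],0,0.8],[[0,0,-0.6],0,0.8],[[0,0,-0.8],0,0.8],[[0,0,-0.6],0,0.8],[[0,0,-0.2],0,0.8],[[0,0,0],0,0.8],[[0,0,0],0,0.8],[[0,0,0],0,0.8]]'; python3 g.py .61 -.181 .13 90
```

```text
time_s: 24.62
tcp_pos: [0.3869, -0.303, 0.0297]
tool_rot: [0.001, -0.0, 1.0, -0.002]
wrist_force: [-0.8, -0.4, -0.5]
grip_width: 0.751
grip_force: 0.0
time_s: 25.28
tcp_pos: [0.3866, -0.3029, 0.0293]
tool_rot: [0.001, -0.0, 1.0, -0.001]
wrist_force: [-0.3, -0.0, 6.1]
grip_width: 0.502
grip_force: 51.3
time_s: 25.95
tcp_pos: [0.3845, -0.3003, 0.1251]
tool_rot: [-0.002, -0.0, 1.0, 0.002]
wrist_force: [-0.2, 0.2, -4.8]
grip_width: 0.5
grip_force: 51.7
t 25.95 tcp [ 0.3845 -0.3003  0.1251] yaw 90.02 tilt -1.0 w 0.5 F [-0.2  0.2 -4.8]
shift units [-5.64  2.98 -0.13]
roll units 0.0
```

```bash
python3 -m crank '[[[-0.4,0.2,0],0,0.8],[[-0.75,0.4,0],0,0.8],[[-0.75,0.4,0],0,0.8],[[-0.75,0.4,0],0,0.8],[[-0.75,0.4,0],0,0.8],[[-0.75,0.4,0],0,0.8],[[-0.75,0.4,0],0,0.8],[[-0.74,0.38,0],0,0.8],[[0,0,0],0,0.8],[[0,0,0],0,0.8]]' >/dev/null; python3 -m crank '[[[0,0,0],0,0.8],[[0,0,0],0,0.8]]' >/dev/null; python3 g.py .611 -.181 .0533;python3 - <<'E'
from h import *
s=ctrl.read_state();x,y,z=s['tcp_pos']
c=snap('wrist','w10');W=cloud(c);i=c['img'].astype(int);br=(i[...,0]-i[...,2]>25)
up=z-.0293
for a,b in((.065,.08),(.055,.064),(.0,.03)):
  p=W[br&(W[...,2]>up+a)&(W[...,2]<up+b)&(np.hypot(W[...,0]-x,W[...,1]-y)<.045)];print(len(p),p.mean(0),circ(p))
p=seg(W,.611,-.181,.010,.018,.08);print('plate',len(p),cv2.minAreaRect((p[:,:2]*1000).astype(np.float32)),p[:,0].min(),p[:,0].max(),p[:,1].min(),p[:,1].max())
E
```

```text
t 26.95 tcp [ 0.6096 -0.1826  0.1257] yaw 89.98 tilt -1.0 w 0.501 F [-1.1  0.2 -4.6]
shift units [-0.04  0.04  1.81]
5673 [ 0.60971428 -0.18135429  0.16535051] (array([ 0.6112, -0.1815]), 0.0144)
1551 [ 0.59748675 -0.18138813  0.15662333] (array([ 0.6047, -0.1812]), 0.0205)
6809 [ 0.59864083 -0.18126554  0.11632774] (array([ 0.6111, -0.1812]), 0.0298)
plate 9953 ((614.251953125, -182.1068115234375), (96.28881072998047, 95.74986267089844), 7.7389044761657715) 0.5605583847319406 0.6651816824585692 -0.23548022043134115 -0.12912395467852925
```

View pics/w10.png

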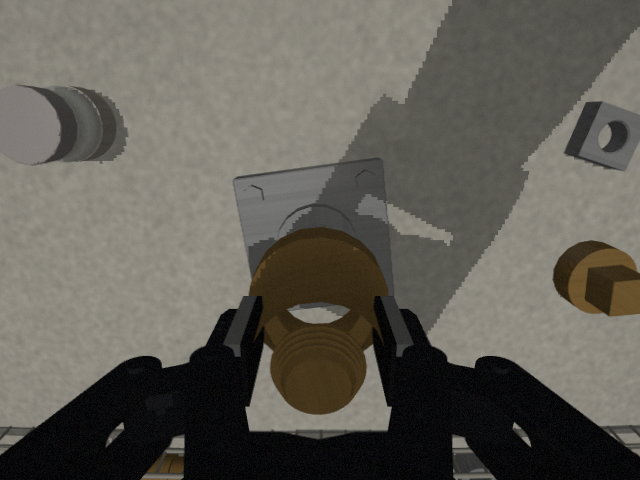

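The reducer is level and needs +3 mm in x. I lower it onto the square flange.

```bash
python3 -m crank '[[[-0.07,-0.02,0.2],0,0.8],[[0,0,0.3],0,0.8],[[0,0,0.3],0,0.8],[[0,0,0.3],0,0.8],[[0,0,0.3],0,0.8],[[0,0,0.2],0,0.8],[[0,0,0.1],0,0.8],[[0,0,0],0,0.8],[[0,0,0],0,0.8],[[0,0,0],0,0.8]]'; python3 g.py .6127 -.1834 .0533
```

```text
time_s: 27.83
tcp_pos: [0.6148, -0.1836, 0.0606]
tool_rot: [0.001, -0.0, 1.0, -0.0]
wrist_force: [-0.8, 0.6, -3.4]
grip_width: 0.5
grip_force: 51.9
t 27.8333 tcp [ 0.6148 -0.1836  0.0606] yaw 90.03 tilt -1.0 w 0.5 F [-0.8  0.6 -3.4]
shift units [0.05 0.   0.18]
```

```bash
python3 -m crank '[[[0.05,0,0.07],0,0.8],[[0,0,0.06],0,0.8],[[0,0,0.04],0,0.8],[[0,0,0],0,0.8],[[0,0,0],0,0.8]]'; python3 -m crank '[[[0,0,0],0,0],[[0,0,0],0,0],[[0,0,0],0,0],[[0,0,0],0,0],[[0,0,0],0,0],[[0,0,0],0,0]]'; python3 -m crank '[[[0,0,-0.6],0,0],[[0,0,-1],0,0],[[0,0,-1],0,0],[[0,0,-0.7],0,0],[[0,0,0],-0.65,0],[[0,0,0],-0.65,0],[[0,0,0],0,0],[[0,0,0],0,0]]'; python3 g.py .639 .0125 .15 96;python3 - <<'E'
from h import *
c=snap('wrist','w11');W=cloud(c)
for z0,z1,r in((.079,.089,.04),(.09,.1,.03)):
    p=seg(W,.612,-.182,z0,z1,r);print(len(p),p.mean(0),circ(p) if len(p) else 0)
E
```

```text
time_s: 28.25
tcp_pos: [0.6122, -0.1834, 0.0534]
tool_rot: [0.0, -0.0, 1.0, -0.0]
wrist_force: [-0.3, 1.0, -1.2]
grip_width: 0.499
grip_force: 51.9
time_s: 28.75
tcp_pos: [0.6123, -0.1834, 0.0532]
tool_rot: [0.0, -0.0, 1.0, -0.0]
wrist_force: [0.2, 0.1, 1.1]
grip_width: 1.0
grip_force: 0.0
time_s: 29.42
tcp_pos: [0.6119, -0.1832, 0.1847]
tool_rot: [-0.0, -0.052, 0.999, 0.0]
wrist_force: [0.1, -0.0, -0.2]
grip_width: 1.0
grip_force: 0.0
t 29.4167 tcp [ 0.6119 -0.1832  0.1847] yaw 95.91 tilt -1.0 w 1.0 F [ 0.1 -0.  -0.2]
shift units [-1.18  4.8   0.87]
roll units -0.02
445 [ 0.60622438 -0.18295707  0.08601961] (array([ 0.6092, -0.1827]), 0.02)
1339 [ 0.61337804 -0.18214246  0.09234493] (array([ 0.6133, -0.1821]), 0.0138)
```

The reducer is home. Last piece: the plug.

```bash
python3 -m crank '[[[-0.2,0.7,0],0,0],[[-0.2,0.8,0],0,0],[[-0.2,0.8,0],0,0],[[-0.2,0.8,0],0,0],[[-0.2,0.8,0],0,0],[[-0.18,0.9,0],0,0],[[0,0,0.9],0,0],[[0,0,0],0,0],[[0,0,0],0,0],[[0,0,0],0,0]]' >/dev/null; python3 -m crank '[[[0,0,0],0,0],[[0,0,0],0,0],[[0,0,0],0,0]]' >/dev/null; python3 g.py .639 .0125 .023 96;python3 - <<'E'
from h import *
c=snap('wrist','w12');W=cloud(c)
p=seg(W,.639,.0125,.041,.05,.03);a,w=widths(p);print(len(p),p.mean(0),circ(p),a[w.argmin()],(w[40:56]*1000).round(1),a[40]); 
p=seg(W,.639,.0125,.017,.023,.03);print(circ(p))
E
```

```text
t 30.55 tcp [0.6398 0.0115 0.1504] yaw 95.89 tilt -1.0 w 1.0 F [-0.7  1.1  1.1]
shift units [0.02 0.03 3.18]
roll units -0.02
1393 [0.64003725 0.0121615  0.04536259] (array([0.6406, 0.0123]), 0.0162) 96.0 [26.9 26.4 26.  25.5 25.  24.6 24.2 23.9 23.9 24.2 24.6 25.  25.6 26.
 26.6 27.1] 80.0
(array([0.6411, 0.0123]), 0.0243)
```

```bash
python3 -m crank '[[[0.0,0,0.5],0,0],[[0,0,0.7],0,0],[[0,0,0.7],0,0],[[0,0,0.6],0,0],[[0,0,0.4],0,0],[[0,0,0.26],0,0],[[0,0,0],0,0],[[0,0,0],0,0],[[0,0,0],0,0.9],[[0,0,0],0,0.9]]'; python3 -m crank '[[[0,0,0],0,0.9],[[0,0,0],0,0.9],[[0,0,0],0,0.9],[[0,0,0],0,0.9],[[0,0,0],0,0.9],[[0,0,0],0,0.9],[[0,0,0],0,0.9],[[0,0,0],0,0.9],[[0,0,0],0,0.9],[[0,0,0],0,0.9]]' 50; python3 -m crank '[[[0,0,-0.3],0,0.9],[[0,0,-0.8],0,0.9],[[0,0,-1],0,0.9],[[0,0,-1],0,0.9],[[0,0,-0.6],0,0.9],[[0,0,0],0,0.9],[[0,0,0],0,0.9],[[0,0,0],0,0.9]]'; python3 g.py .612 -.1834 .17 96
```

```text
time_s: 31.43
tcp_pos: [0.6405, 0.0123, 0.0246]
tool_rot: [0.002, -0.052, 0.999, -0.0]
wrist_force: [-0.5, 0.4, -0.3]
grip_width: 0.747
grip_force: 0.0
time_s: 32.27
tcp_pos: [0.6397, 0.0124, 0.0235]
tool_rot: [0.001, -0.052, 0.999, -0.0]
wrist_force: [-0.7, 0.1, 5.3]
grip_width: 0.272
grip_force: 50.0
time_s: 32.93
tcp_pos: [0.6373, 0.0129, 0.168]
tool_rot: [-0.002, -0.052, 0.999, 0.0]
wrist_force: [-0.8, 0.3, -2.6]
grip_width: 0.271
grip_force: 49.4
t 32.9333 tcp [0.6373 0.0129 0.168 ] yaw 95.98 tilt -1.0 w 0.271 F [-0.8  0.3 -2.6]
shift units [ 1.14 -4.81 -0.05]
roll units -0.0
```

```bash
python3 -m crank '[[[0.1,-0.5,0],0,0.9],[[0.2,-0.8,0],0,0.9],[[0.2,-0.9,0],0,0.9],[[0.2,-0.9,0],0,0.9],[[0.2,-0.9,0],0,0.9],[[0.24,-0.81,0],0,0.9],[[0,0,0],0,0.9],[[0,0,0],0,0.9],[[0,0,0],0,0.9],[[0,0,0],0,0.9]]' >/dev/null; python3 g.py .612 -.1834 .1075;python3 - <<'E'
from h import *
s=ctrl.read_state();x,y,z=s['tcp_pos']
c=snap('wrist','w13');W=cloud(c);i=c['img'].astype(int);br=(i[...,0]-i[...,2]>25)
up=z-.0235
for a,b in((.04,.052),(.015,.024),(0,.014)):
  p=W[br&(W[...,2]>up+a)&(W[...,2]<up+b)&(np.hypot(W[...,0]-x,W[...,1]-y)<.04)];print(len(p),p.mean(0),circ(p))
for z0,z1,r in((.09,.1,.03),(.024,.045,.05)):
  p=seg(W,.612,-.182,z0,z1,r);print('red',len(p),p.mean(0),circ(p),p[:,:2].min(0),p[:,:2].max(0))
E
```

```text
t 33.7667 tcp [ 0.613  -0.182   0.1685] yaw 96.04 tilt -1.0 w 0.266 F [-0.2 -0.4 -1.5]
shift units [ 0.02 -0.04  1.53]
4609 [ 0.61284323 -0.18057568  0.1910401 ] (array([ 0.6147, -0.1804]), 0.0164)
3323 [ 0.59929691 -0.18198433  0.16534927] (array([ 0.6102, -0.1808]), 0.0233)
774 [ 0.59400696 -0.18184624  0.1533752 ] (array([ 0.6033, -0.1805]), 0.021)
red 447 [ 0.60544139 -0.1834363   0.09296921] (array([ 0.6112, -0.1826]), 0.0136) [ 0.59991596 -0.19598408] [ 0.61348296 -0.16917511]
red 1716 [ 0.6065544  -0.18308715  0.03769287] (array([ 0.6144, -0.1824]), 0.03) [ 0.58452774 -0.211592  ] [ 0.63457756 -0.15251229]
```

View pics/w13.png

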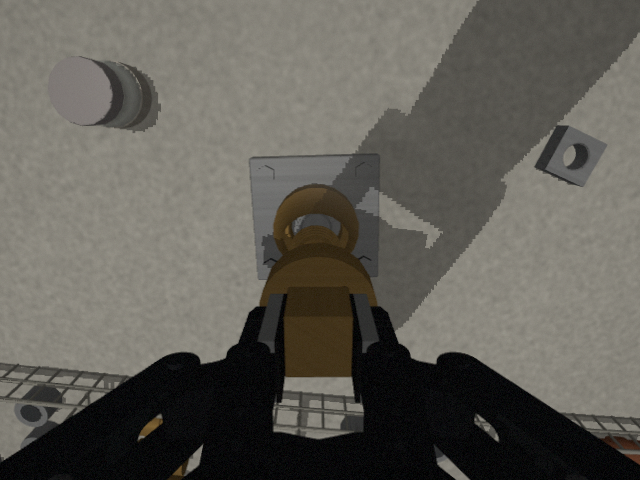

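The plug is level over the reducer and about 2 mm off in y. I lower it.

```bash
python3 -m crank '[[[0.0,-0.05,0.2],0,0.9],[[0,0,0.3],0,0.9],[[0,0,0.3],0,0.9],[[0,0,0.3],0,0.9],[[0,0,0.2],0,0.9],[[0,0,0.1],0,0.9],[[0,0,0.05],0,0.9],[[0,0,0],0,0.9],[[0,0,0],0,0.9],[[0,0,0],0,0.9]]'; python3 g.py .6125 -.1838 .1075
```

```text
time_s: 34.65
tcp_pos: [0.6145, -0.1859, 0.1135]
tool_rot: [0.001, -0.052, 0.999, -0.0]
wrist_force: [0.4, -0.1, -0.9]
grip_width: 0.27
grip_force: 49.6
t 34.65 tcp [ 0.6145 -0.1859  0.1135] yaw 95.98 tilt -1.0 w 0.27 F [ 0.4 -0.1 -0.9]
shift units [0.04 0.06 0.15]
```

```bash
python3 -m crank '[[[0.03,0.04,0.06],0,0.9],[[0,0,0.05],0,0.9],[[0,0,0.04],0,0.9],[[0,0,0],0,0.9],[[0,0,0],0,0.9]]'; python3 -m crank '[[[0,0,0],0,0],[[0,0,0],0,0],[[0,0,0],0,0],[[0,0,0],0,0],[[0,0,0],0,0],[[0,0,0],0,0],[[0,0,0],0,0]]'; python3 -m crank '[[[0,0,-0.6],0,0],[[0,0,-1],0,0],[[0,0,-1],0,0],[[0.8,0,-0.2],0,0],[[1,0,0],0,0],[[0.8,0,0],0,0],[[0,0,0],0,0],[[0,0,0],0,0],[[0,0,0],0,0]]'; python3 - <<'E'
from h import *
c=snap('top','tend');W=cloud(c)
for n,x,y,z0,z1 in (('plug',.612,-.183,.12,.14),('cap',.606,.188,.12,.17),('jar',.536,-.329,.05,.08),('valve',.503,.371,.04,.06)):
    p=seg(W,x,y,z0,z1,.05);print(n,len(p),p.mean(0).round(4) if len(p) else 0,circ(p) if len(p) else 0,p[:,2].max() if len(p) else 0)
c=snap('wrist','w14');W=cloud(c)
for z0,z1 in((.099,.11),(.125,.14)):
    p=seg(W,.612,-.183,z0,z1,.04);print(len(p),p.mean(0),circ(p)) if len(p) else print(0)
E
python3 -c "
import cv2,numpy as np
a=cv2.imread('pics/w14.png')
from h import *
b=snap('side','send')['img'][:,:,::-1]
b=b[120:360,260:480]
cv2.imwrite('pics/fin.png',np.hstack([cv2.resize(a,(420,315)),cv2.resize(b,(289,315))]))"
```

```text
time_s: 35.07
tcp_pos: [0.6128, -0.1841, 0.1075]
tool_rot: [0.0, -0.052, 0.999, -0.0]
wrist_force: [-2.1, 1.2, 3.9]
grip_width: 0.271
grip_force: 50.2
time_s: 35.65
tcp_pos: [0.6126, -0.1841, 0.1064]
tool_rot: [0.0, -0.052, 0.999, 0.0]
wrist_force: [-1.0, -0.1, 0.9]
grip_width: 1.0
grip_force: 0.0
time_s: 36.4
tcp_pos: [0.5096, -0.1951, 0.2191]
tool_rot: [0.001, -0.052, 0.999, -0.0]
wrist_force: [0.1, 0.5, -0.5]
grip_width: 1.0
grip_force: 0.0
plug 176 [ 0.6114 -0.1827  0.131 ] (array([ 0.6117, -0.1829]), 0.0158) 0.13687561147644156
cap 748 [0.6046 0.186  0.1523] (array([0.6065, 0.1885]), 0.0276) 0.16273876618301464
jar 0 0 0 0
valve 284 [0.5033 0.3707 0.0461] (array([0.5068, 0.3692]), 0.0432) 0.05327800442702113
1729 [ 0.60639853 -0.18321013  0.10374585] (array([ 0.6142, -0.1824]), 0.0243)
1114 [ 0.61270507 -0.1826787   0.12936403] (array([ 0.6139, -0.1827]), 0.0163)
```

View pics/fin.png

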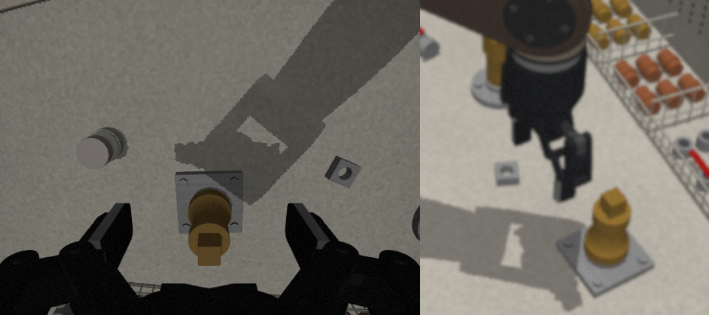

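Both stacks stand seated: the plug top is at z 0.129 and its skirt at 0.104. The jar is still standing (95,150 in the left half) and the arm is clear. I hand the job in.

```bash
python3 -c "
from cell import ctrl
print(ctrl.job_done())"
```

```text
the job is handed in; nothing more can be done
None
```

Both risers are built and handed in at about 36 s: the camera readings show every piece seated at its full height, and I never went near the jar or valve, though no verdict came back.

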